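# Open the large ejector-pin case at the mould bench

### The job

Two grey ejector-pin cases with sliding covers lie on the mould maker's bench. Open the larger one: press the black tab on its cover down and, keeping it pressed, slide the cover lengthwise, towards the tab's raised lip, until it is fully open, then let go. Leave the smaller case shut.

Things in the scene. Friction and masses are not known exactly. Their poses are not given: they have to be found in the camera images.
- large_case: The case to open: flat, grey steel, 220 (x) x 110 (y) x 45 mm to the top of its aluminium cover, which slides in rails on the long sides (4 mm above the cover); a black tab on the cover near the -x end. Fixed to the bench. Origin: centre of its underside; z up, x along its length in the opening direction, within 35 degrees of straight away from the robot.
- large_tab_top (a point): Centre of the flat top (36 mm in x, 32 in y) of the large case's tab; axes as the case's, moves with the tab. When shut: 65 mm to -x of the case's centre, 59 mm above the bench, 14 mm above the cover. At the +x edge stands a lip 8 mm high and 8 thick to push against. The tab goes straight down up to 8 mm to a hard stop, on a return spring (2 to 5 N).
- large_cover (a joint): How far the large case's cover has slid along the case's +x, m: 0 shut, 0.090 fully open at its stop. While shut, a hook under the tab blocks it after 1.5 mm; it is free with the tab pressed 4 mm or more, to be kept so for the first 30 mm of sliding. It then takes about 2 N and stays where it is left.
- small_tab_top (a point): The same point on the tab of the other, smaller case (150 x 78 x 38 mm, same make, tab and materials), which must stay shut. 52 mm above the bench, 38 mm from that case's centre.

How it is judged:
At the end, for the whole second after the job is handed in: The large case's cover has slid at least 75 mm of its 90 mm and is at rest, and the small case is still shut (its tab within 12 mm of where it was) (value of joint large_cover above 0.075 m and velocity of joint large_cover between -0.005 and 0.005 m/s and distance of small_tab_top from where it was at the start of the episode below 0.012 m); the robot touches nothing.
It fails at once if the small case's cover is slid open (its tab moved more than 12 mm) (distance of small_tab_top from where it was at the start of the episode above 0.012 m).
It also fails if it takes over 32 s, if anything falls off the work surface, if the arm or the gripper's body presses on something with over 40 N, if the wrist force passes 120 N, or if a joint passes its speed limit or range.

### The arm

A 6-joint arm with a two-finger parallel gripper is mounted at the origin on the work surface. World frame = base frame: x ahead of the robot, y to its left, z up, the work surface at z = 0. Lengths are in m, angles in rad, forces in N, time in s.
With the tool pointing down it reaches from about 0.275 to 0.85 m from the base axis. Payload 5.2 kg.
Tool frame: the origin (TCP) lies at the very end of the fingers, on their centre line; the grasp point (between the pads) lies 19 mm behind it (manip.grasp_offset is the distance from the TCP to the grasp point, in m); z points along the fingers, y is the direction in which the jaws open and shut (so a half turn about z gives the same grasp; the last joint's range is limited). The gripper opens to 85 mm and grips with 20 to 120 N. Pads are 22 mm wide; open, the fingers measure 114 mm over their backs; the gripper's body (76 mm by 85 mm) begins 54 mm behind the grasp point. The pads swing forward as they close: fully open they stand 13 mm farther back than shut.
Start: joints at [0.963, 0.259, 1.535, -0, 1.348, -0.203], TCP at [0.217, 0.506, 0.231] pointing down, gripper open.
Joint ranges: [-3.14, 3.14], [-0.91, 2.08], [0.19, 2.58], [-1.22, 4.36], [0.22, 2.71], [-3.12, 3.12]. Speed limits (rad/s): [2.57, 2.57, 3.14, 3.14, 3.14, 3.14].

### API

Orientations are given as a unit quaternion [w, x, y, z].
In Python, from rig import manip, imaging, order gives the robot as it stands.
- The arm moves only by the shell command python3 -m handwheel 'ROWS' [OPENING] [FORCE]. ROWS is JSON, a list of rows, each an object of numbers: "dx", "dy", "dz": the shift along the tool's x, y, z in m; "twist": the turn about the tool's z in degrees. A call has 1 to 20 rows; each row is the pose to reach, as a shift and turn from the pose measured when the call began, along the tool's axes at that moment; what a row does not reach only later rows make up. A row lasts 1/12 s, in which the tool goes at most 41.7 mm and 7.16 degrees, less where a joint would pass 70% of its speed; a pose out of reach is approached as far as the arm can. A call with a gripper value outside its range is refused whole. OPENING is the closure, from -1 (fully open) to 1 (shut), set as the call begins (- or left out, the last holds). The fingers move at their own pace and stop on an object; FORCE is the grip in N (left out, the last holds). Time passes only in rows, so rows that repeat a pose let the fingers close. It gives the time, the measured TCP pose, the force and the opening at its end, in the units of the state.
- manip.state(): the state, without advancing time (a new reading comes with each control period).
- imaging.get_image(name): name is "scene" or "top"; returns the picture (384x512x3 uint8, red, green, blue); there is no depth.
- imaging.get_calibration(name): a dict with "K" (3x3 intrinsics, pixels), "k1" (the pictures are not rectified: a ray, as slopes to the right and down, at radius r is drawn at 1 + k1 r^2 times it, then the intrinsics apply), "R" (3x3) and "t" (3): a world point X has camera coordinates R X + t. Camera axes: x right, y down, z forward; pixel columns grow to the right and rows downward; lengths in m; the calibration is good to about 2 mm. A picture is of the moment at which its call begins. get_calibration takes no time and is no camera call.
- order.finish_job(): hands the job in, once; it reports no verdict.
The state is a dict: "t": time; "qpos": joint angles; "joint_velocities": joint speeds; "joint_torque": joint torques, N m; "tool_pos": TCP position; "tool_rot": TCP orientation; "force": force on the tool from outside, world axes, zero at the start; "ft_torque": the same for the moment, N m; "gripper_width": finger opening in m.
Only numpy, scipy, OpenCV 4.12 (cv2) and the standard library are available. Lean on these libraries where they do the work, as an engineer would, in place of code of your own. Each camera call takes 0.05 s, during which the arm holds its last target. There are 200 camera calls.

## Working session

There is one attempt and no reset: what is moved stays moved. The work goes in short steps, Python scripts to look and compute and a shell command to move; the robot and the scene stay as the last step left them, time stands still between calls to the robot, and variables do not carry over. Pictures are saved under pics/ and viewed, about 8 in all and at most 12, crops included, and the job is handed in when it is done.

```bash
mkdir -p pics
python3 - <<'E'
from rig import manip, imaging
import cv2,numpy as np
for n in("scene","top"):
    cv2.imwrite(f"pics/{n}0.png",imaging.get_image(n)[:,:,::-1])
    c=imaging.get_calibration(n);print(n,{k:np.round(v,4).tolist() for k,v in c.items()})
s=manip.state();print(s)
E
```

```text
scene {'K': [[472.9592, 0.0, 244.3195], [0.0, 472.9592, 182.0173], [0.0, 0.0, 1.0]], 'k1': -0.1427, 'R': [[0.097, 0.9953, -0.0009], [0.7145, -0.0703, -0.6961], [-0.6928, 0.0669, -0.718]], 't': [-0.0194, -0.3278, 1.4381]}
top {'K': [[494.8792, 0.0, 249.6651], [0.0, 494.8792, 188.5532], [0.0, 0.0, 1.0]], 'k1': -0.0379, 'R': [[-0.001, -0.9999, -0.0151], [-0.9967, 0.0022, -0.0814], [0.0814, 0.0149, -0.9966]], 't': [-0.0135, 0.5423, 1.0379]}
{'t': 0.1, 'qpos': array([ 9.63186020e-01,  2.59286389e-01,  1.53598737e+00, -1.04478251e-05,
        1.34801151e+00, -2.02783090e-01]), 'joint_velocities': array([ 1.06804323e-03, -9.33140383e-05, -2.11653929e-03,  6.98825619e-04,
        2.05477660e-04,  5.79342127e-04]), 'joint_torque': array([ 3.17932572e-03, -4.46964633e+01, -2.91247791e+01, -2.91018669e-04,
        6.19751983e-03, -2.32722407e-06]), 'tool_pos': array([0.21631378, 0.50514902, 0.23054357]), 'tool_rot': array([-3.28932068e-04,  2.01033040e-01,  9.79584096e-01, -7.79784229e-04]), 'force': array([ 0.20916729, -0.76473012,  0.63984791]), 'ft_torque': array([ 0.01868976, -0.00024579,  0.00979455]), 'gripper_width': 0.08547117227077475}
```

View pics/top0.png

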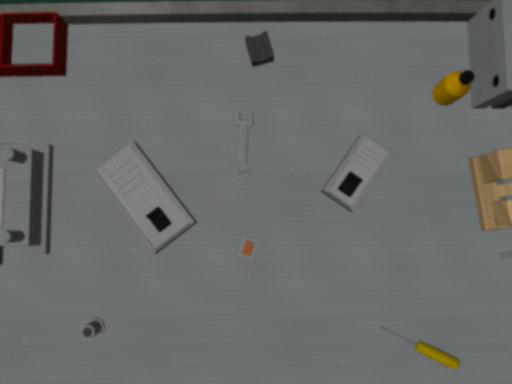

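View pics/scene0.png

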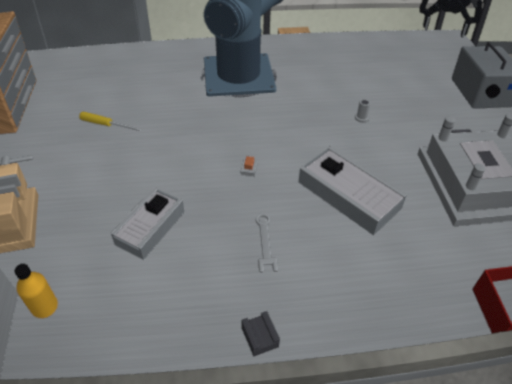

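The top view shows the large case at about (147,197) with its tab at (158,218), opening up-left. The small case is at (355,172) with its tab at (350,184).

```bash
cat > h.py <<'E'
import cv2,numpy as np
from rig import imaging
def ray(n,uv,z):
    c=imaging.get_calibration(n);K=c["K"]
    p=cv2.undistortPoints(np.array(uv,float).reshape(-1,1,2),np.array(K),np.array([c["k1"],0,0,0.]))[:,0]
    R=np.array(c["R"]);t=np.array(c["t"]);C=-R.T@t
    d=np.c_[p,np.ones(len(p))]@R
    return C+d*((z-C[2])/d[:,2])[:,None]
E
python3 - <<'E'
from h import *
im=cv2.imread("pics/top0.png");g=cv2.cvtColor(im,6)
def blob(n,g,box,th):
    x0,y0,x1,y1=box;m=(g[y0:y1,x0:x1]<th).astype('u1')
    k,l,st,c=cv2.connectedComponentsWithStats(m);i=1+st[1:,4].argmax()
    pts=np.argwhere(l==i)[:,::-1]+[x0,y0]
    r=cv2.minAreaRect(pts.astype('f4'));return c[i]+[x0,y0],r,st[i,4]
for nm,b in(("L",(140,200,178,236)),("S",(335,165,368,200))):
    c,r,a=blob("top",g,b,50);print(nm,c,a,r,ray("top",[c],.06 if nm=="L" else .053))
    print(ray("top",cv2.boxPoints(r),.06)[:,:2].round(4).tolist())
g2=cv2.cvtColor(cv2.imread("pics/scene0.png"),6)
c,r,a=blob("scene",g2,(315,152,350,180),50);print("scene L",c,a,ray("scene",[c],.062))
a=cv2.resize(im[130:265,85:210],None,fx=4,fy=4,interpolation=2)
cv2.imwrite("pics/crop.png",cv2.convertScaleAbs(a,alpha=1.4))
E
```

```text
L [158.57638889 218.90972222] 288 ((158.6707305908203, 218.9634246826172), (20.458763122558594, 14.211812019348145), 51.34019470214844) [[0.47678283 0.17305055 0.06      ]]
[[0.484, 0.1978], [0.5023, 0.1749], [0.4694, 0.148], [0.4511, 0.1708]]
S [349.59090909 183.91958042] 286 ((349.5769348144531, 183.88461303710938), (14.144856452941895, 20.246559143066406), 33.6900634765625) [[ 0.54896169 -0.22244656  0.053     ]]
[[0.5391, -0.1972], [0.574, -0.221], [0.5577, -0.245], [0.5229, -0.2212]]
scene L [331.63809524 165.60952381] 210 [[0.48382843 0.17184007 0.062     ]]
```

View pics/crop.png

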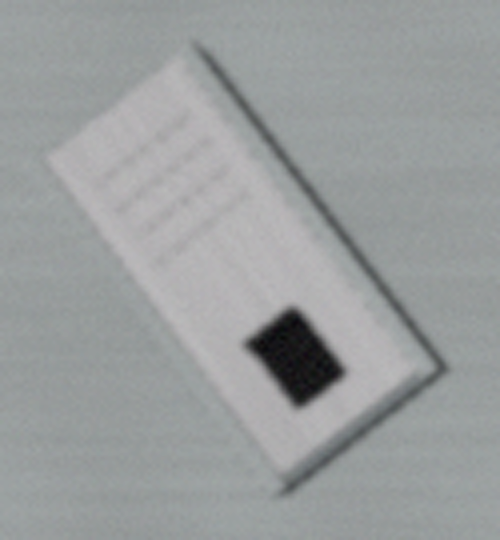

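Run:
```python
from h import *
from rig import manip
from scipy.spatial.transform import Rotation as Ro
f=lambda q:ray("top",np.array(q)/4-.375+[85,130],.049)
P=f([(285,480),(48,158),(425,372),(193,50)])
for a,b in((0,1),(2,3),(2,0),(3,1)):
    d=P[b]-P[a];print(np.degrees(np.arctan2(d[1],d[0])),np.linalg.norm(d))
print(P.round(4)); c=P.mean(0); print(c)
T=f([(296,306),(246,344),(346,372),(299,410)]);print("tab",T.round(4),T.mean(0))
s=manip.state();q=s["tool_rot"];print(Ro.from_quat(q[[1,2,3,0]]).as_matrix().round(3))
```

```text
37.2546170415422 0.21188258251563882
36.25562849451447 0.21076823052219498
127.6600490553233 0.0915320083681516
126.95449184152656 0.09520571560880227
[[0.4133 0.1801 0.049 ]
 [0.582  0.3083 0.049 ]
 [0.4692 0.1076 0.049 ]
 [0.6392 0.2323 0.049 ]]
[0.52593782 0.20707129 0.049     ]
tab [[0.5037 0.1755 0.049 ]
 [0.4839 0.2015 0.049 ]
 [0.4693 0.1489 0.049 ]
 [0.4495 0.1732 0.049 ]] [0.47658902 0.17476836 0.049     ]
[[-0.919  0.394 -0.001]
 [ 0.394  0.919 -0.001]
 [ 0.    -0.002 -1.   ]]
```

```bash
R='{"dx":-0.368,"dy":-0.206,"dz":0.12,"twist":-60}'; python3 -m handwheel '[{"dx":-0.184,"dy":-0.103,"dz":0,"twist":-30},{"dx":-0.184,"dy":-0.103,"dz":0,"twist":-30},{"dx":-0.184,"dy":-0.103,"dz":0,"twist":-30},{"dx":-0.184,"dy":-0.103,"dz":0.03,"twist":-30},{"dx":-0.184,"dy":-0.103,"dz":0.03,"twist":-30},{"dx":-0.368,"dy":-0.206,"dz":0.09,"twist":-60},{"dx":-0.368,"dy":-0.206,"dz":0.12,"twist":-60},{"dx":-0.368,"dy":-0.206,"dz":0.12,"twist":-60},{"dx":-0.368,"dy":-0.206,"dz":0.12,"twist":-60},{"dx":-0.368,"dy":-0.206,"dz":0.12,"twist":-60},{"dx":-0.368,"dy":-0.206,"dz":0.12,"twist":-60},{"dx":-0.368,"dy":-0.206,"dz":0.12,"twist":-60},{"dx":-0.368,"dy":-0.206,"dz":0.12,"twist":-60},{"dx":-0.368,"dy":-0.206,"dz":0.12,"twist":-60},{"dx":-0.368,"dy":-0.206,"dz":0.12,"twist":-60}]' 1 40
python3 - <<'E'
from h import *
from rig import manip
from scipy.spatial.transform import Rotation as Ro
s=manip.state();q=s["tool_rot"];print(s["t"],s["tool_pos"],s["force"],s["gripper_width"]);print(Ro.from_quat(q[[1,2,3,0]]).as_matrix().round(3))
a=imaging.get_image("scene")[100:240,270:420,::-1];b=imaging.get_image("top")[130:270,85:235,::-1]
cv2.imwrite("pics/c1.png",cv2.resize(np.hstack([a,b]),None,fx=2.6,fy=2.6,interpolation=2))
E
```

```text
t: 1.35
tool_pos: [0.4728, 0.1711, 0.1107]
tool_rot: [-0.001, -0.316, 0.949, -0.0]
force: [-0.3, 0.0, -0.8]
gripper_width: -0.0001
1.35 [0.47275472 0.17111103 0.11073124] [-0.34762015  0.02416131 -0.7782657 ] -7.71109835218031e-05
[[-0.801 -0.599 -0.002]
 [-0.599  0.801 -0.001]
 [ 0.002  0.    -1.   ]]
```

View pics/c1.png

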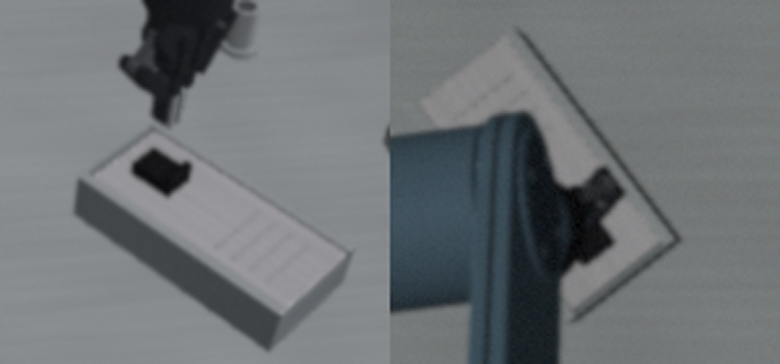

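The fingertips are shut and sit over the tab, aligned with the case. Next I press.

```bash
python3 -m handwheel '[{"dx":0.002,"dz":0.025},{"dx":0.002,"dz":0.042},{"dx":0.002,"dz":0.046},{"dx":0.002,"dz":0.046},{"dx":0.002,"dz":0.048},{"dx":0.002,"dz":0.05},{"dx":0.002,"dz":0.052},{"dx":0.002,"dz":0.054},{"dx":0.002,"dz":0.056},{"dx":0.002,"dz":0.057},{"dx":0.002,"dz":0.058},{"dx":0.002,"dz":0.058},{"dx":0.002,"dz":0.058}]'
```

```text
invalid input at $[0]: expected keys dx, dy, dz, twist
```

```bash
python3 -m handwheel '[{"dx":0.002,"dy":0,"dz":0.025,"twist":0},{"dx":0.002,"dy":0,"dz":0.042,"twist":0},{"dx":0.002,"dy":0,"dz":0.046,"twist":0},{"dx":0.002,"dy":0,"dz":0.048,"twist":0},{"dx":0.002,"dy":0,"dz":0.05,"twist":0},{"dx":0.002,"dy":0,"dz":0.052,"twist":0},{"dx":0.002,"dy":0,"dz":0.054,"twist":0},{"dx":0.002,"dy":0,"dz":0.056,"twist":0},{"dx":0.002,"dy":0,"dz":0.057,"twist":0},{"dx":0.002,"dy":0,"dz":0.058,"twist":0},{"dx":0.002,"dy":0,"dz":0.058,"twist":0},{"dx":0.002,"dy":0,"dz":0.058,"twist":0}]'
```

```text
t: 2.45
tool_pos: [0.4719, 0.1708, 0.0537]
tool_rot: [0.0, -0.316, 0.949, -0.0]
force: [2.1, 2.4, 2.9]
gripper_width: 0.0001
```

The tab is pressed about 5.3 mm, with a spring force of about 3 N. Now I slide.

```bash
python3 -m handwheel '[{"dx":-0.003,"dy":0,"dz":0.001,"twist":0},{"dx":-0.006,"dy":0,"dz":0.001,"twist":0},{"dx":-0.009,"dy":0,"dz":0.001,"twist":0},{"dx":-0.013,"dy":0,"dz":0.001,"twist":0},{"dx":-0.017,"dy":0,"dz":0.001,"twist":0},{"dx":-0.021,"dy":0,"dz":0.001,"twist":0},{"dx":-0.025,"dy":0,"dz":0.001,"twist":0},{"dx":-0.029,"dy":0,"dz":0.001,"twist":0},{"dx":-0.033,"dy":0,"dz":0.001,"twist":0},{"dx":-0.037,"dy":0,"dz":0.001,"twist":0},{"dx":-0.04,"dy":0,"dz":0.001,"twist":0},{"dx":-0.04,"dy":0,"dz":0.001,"twist":0}]'
python3 - <<'E'
from h import *
a=imaging.get_image("scene")[100:240,270:420,::-1]
cv2.imwrite("pics/c2.png",cv2.resize(a,None,fx=3,fy=3,interpolation=2))
E
```

```text
t: 3.45
tool_pos: [0.5049, 0.1953, 0.0529]
tool_rot: [0.001, -0.316, 0.949, -0.0]
force: [-0.6, 2.5, 3.9]
gripper_width: 0.0002
```

View pics/c2.png

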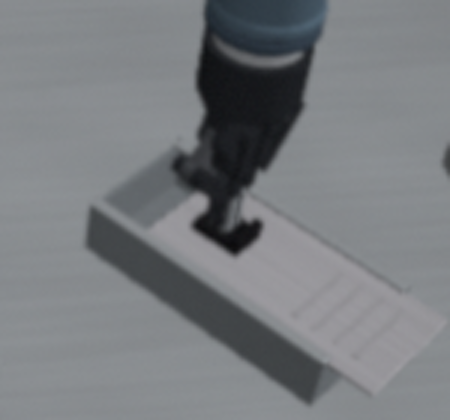

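The cover is sliding: it overhangs the +x end and the interior is visible behind it. I'll continue.

```bash
python3 -m handwheel '[{"dx":-0.003,"dy":0,"dz":0,"twist":0},{"dx":-0.007,"dy":0,"dz":0,"twist":0},{"dx":-0.011,"dy":0,"dz":0,"twist":0},{"dx":-0.015,"dy":0,"dz":0,"twist":0},{"dx":-0.019,"dy":0,"dz":0,"twist":0},{"dx":-0.023,"dy":0,"dz":0,"twist":0},{"dx":-0.027,"dy":0,"dz":0,"twist":0},{"dx":-0.031,"dy":0,"dz":0,"twist":0},{"dx":-0.035,"dy":0,"dz":0,"twist":0},{"dx":-0.039,"dy":0,"dz":0,"twist":0},{"dx":-0.043,"dy":0,"dz":0,"twist":0},{"dx":-0.046,"dy":0,"dz":0,"twist":0},{"dx":-0.049,"dy":0,"dz":0,"twist":0},{"dx":-0.049,"dy":0,"dz":0,"twist":0}]'
```

```text
t: 4.67
tool_pos: [0.5449, 0.2252, 0.0532]
tool_rot: [0.002, -0.316, 0.949, -0.0]
force: [0.3, 2.7, 4.1]
gripper_width: -0.0003
```

Travel so far is about 91 mm at the tool, with no stop felt yet. I'll go on gently.

```bash
python3 -m handwheel '[{"dx":-0.002,"dy":0,"dz":0,"twist":0},{"dx":-0.004,"dy":0,"dz":0,"twist":0},{"dx":-0.006,"dy":0,"dz":0,"twist":0},{"dx":-0.006,"dy":0,"dz":0,"twist":0}]'
python3 - <<'E'
from h import *
a=imaging.get_image("scene")[100:260,270:450,::-1]
cv2.imwrite("pics/c3.png",cv2.resize(a,None,fx=3,fy=3,interpolation=2))
E
```

```text
t: 5.0
tool_pos: [0.5501, 0.2287, 0.0532]
tool_rot: [0.002, -0.316, 0.949, -0.0]
force: [-1.3, -1.6, 4.0]
gripper_width: -0.0005
```

View pics/c3.png

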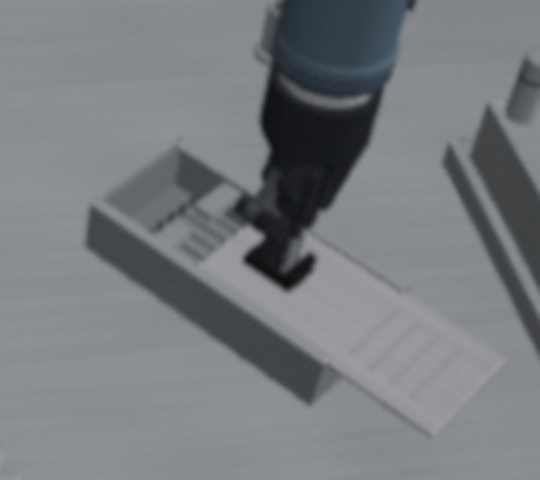

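The cover is nearly open, and the force has turned against the motion. I'll push on to the stop.

```bash
python3 -m handwheel '[{"dx":-0.002,"dy":0,"dz":0,"twist":0},{"dx":-0.004,"dy":0,"dz":0,"twist":0},{"dx":-0.004,"dy":0,"dz":0,"twist":0}]';python3 -m handwheel '[{"dx":-0.002,"dy":0,"dz":0,"twist":0},{"dx":-0.004,"dy":0,"dz":0,"twist":0},{"dx":-0.004,"dy":0,"dz":0,"twist":0}]'
```

```text
t: 5.3
tool_pos: [0.5504, 0.229, 0.052]
tool_rot: [-0.002, -0.317, 0.949, -0.001]
force: [-7.5, -8.3, 3.6]
gripper_width: -0.0003
t: 5.55
tool_pos: [0.5504, 0.229, 0.0511]
tool_rot: [-0.006, -0.317, 0.948, -0.002]
force: [-8.7, -9.5, 7.3]
gripper_width: 0.0002
```

The stop is reached, with 12–13 N against the motion and the position no longer changing. I'll relieve the pressure, lift, and clear the view.

```bash
python3 -m handwheel '[{"dx":0.001,"dy":0,"dz":-0.002,"twist":0},{"dx":0.003,"dy":0,"dz":-0.006,"twist":0},{"dx":0.004,"dy":0,"dz":-0.015,"twist":0},{"dx":0.004,"dy":0,"dz":-0.04,"twist":0},{"dx":0.004,"dy":0,"dz":-0.08,"twist":0},{"dx":0.004,"dy":0,"dz":-0.12,"twist":0},{"dx":0.064,"dy":0,"dz":-0.15,"twist":0},{"dx":0.104,"dy":0,"dz":-0.15,"twist":0},{"dx":0.144,"dy":0,"dz":-0.15,"twist":0},{"dx":0.184,"dy":0,"dz":-0.15,"twist":0},{"dx":0.184,"dy":0,"dz":-0.15,"twist":0},{"dx":0.184,"dy":0,"dz":-0.15,"twist":0},{"dx":0.184,"dy":0,"dz":-0.15,"twist":0},{"dx":0.184,"dy":0,"dz":-0.15,"twist":0}]'
python3 - <<'E'
from h import *
im=imaging.get_image("scene")[:,:,::-1];cv2.imwrite("pics/c4.png",im)
g=cv2.cvtColor(im,6);g0=cv2.cvtColor(cv2.imread("pics/scene0.png"),6)
def c(g,b):
    x0,y0,x1,y1=b;k,l,s,q=cv2.connectedComponentsWithStats((g[y0:y1,x0:x1]<50).astype('u1'));i=1+s[1:,4].argmax();return q[i]+[x0,y0],s[i,4]
A=c(g0,(315,152,350,180));B=c(g,(342,170,388,205));print(A,B)
p=ray("scene",[A[0],B[0]],.062);print(np.linalg.norm(p[1]-p[0]),p)
print(c(g0,(140,190,175,216)),c(g,(140,190,175,216)))
E
```

```text
t: 6.72
tool_pos: [0.4061, 0.1199, 0.204]
tool_rot: [-0.005, -0.317, 0.949, -0.002]
force: [0.1, 0.3, -0.2]
gripper_width: -0.0002
(array([331.63809524, 165.60952381]), np.int32(210)) (array([362.02553191, 185.79148936]), np.int32(235))
0.08671575889240421 [[0.48382843 0.17184007 0.062     ]
 [0.55277062 0.22443851 0.062     ]]
(array([156.09677419, 204.27822581]), np.int32(248)) (array([156.09677419, 204.27822581]), np.int32(248))
```

View pics/c4.png

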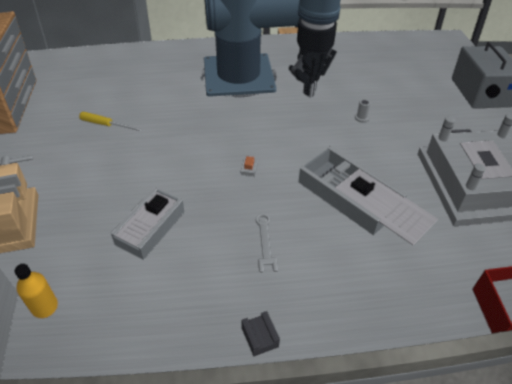

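The large case is open, with its tab moved from (332,166) to (362,186), about 87 mm. The small case's tab at (156,204) has not moved, and the arm is clear.

```bash
python3 -c "
from rig import order
print(order.finish_job())"
```

```text
the job is handed in; nothing more can be done
None
```

The large case is open and the small case is still shut; I handed the job in at about 6.8 s of the 32 s allowed.

I pressed the large case's tab about 5–6 mm with the shut fingers. Keeping it pressed, I slid the cover along the case until it hit its stop, then lifted off and moved the arm clear.

- **Cover:** the camera put the tab's travel at about 87 mm. At the stop the tool met 12–13 N and stopped advancing. The 87 mm is slightly under the nominal 90 mm, which is within what the camera can resolve, and above the 75 mm needed.
- **Small case:** its tab is at exactly the same pixels as at the start.
- **Arm:** it is clear of everything, and the wrist force reads about zero.

One move was refused for missing keys before anything moved, and I re-sent it in full. The top and scene cameras disagreed by about 7 mm on the tab's starting position, probably because each sees different faces of it. This did not affect the result.

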